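# String the wax rings on the spindle

## Task

Take the spindle from the soldering board by its wooden handle, thread its rod through the three wax rings standing in the wooden rack and into the orange stopper behind them, and push on gently until you feel the stopper come up hard against the grey end stop with the rod fully home in it, leaning on it with some 6 to 12 N and never more than 18 N. Then lift rings and stopper out together on the rod, lay the loaded spindle flat along the soldering board and let go. Keep the fingers off the rings and the stopper, and leave the bottles and the bur stand alone.

Things in the scene. Friction and masses are not known exactly. Their poses are not given: they have to be found in the camera images.
- spindle_handle (a point): Centre of the spindle's wooden handle, a block 70 mm long (x), 22 wide (y), 30 high (z). +x runs forward along the straight steel rod, z up. The rod, 14 mm thick, starts 35 mm ahead of this point on the same axis and is 135 mm long. About 140 g; grip the handle's sides from above. It starts lying flat on the soldering board, this point 15 mm above the board's top
- spindle_tip (a point): Flat nose of the steel rod, on its axis, 170 mm ahead of the handle's centre; the last 6 mm of the rod taper to 8 mm across; axes as the spindle's
- rod_mid (a point): Point on the rod's axis 90 mm ahead of the handle's centre; axes as the spindle's
- spindle: The whole spindle; origin under the handle's centre, in the plane of its underside (15 mm below the rod's axis); +x along the rod
- rack: Light wooden loading rack, fixed: a trough 148 mm long (x), 60 wide (y), open at the top and, for the rod, at its front end, the mouth, at x = -74 mm; origin in the middle of its underside, z up. Floor 18 mm above the bench, inside width 34 mm, walls 42 mm high over the bench. In its far end a grey block with a brass thumbscrew, 56 mm high over the bench, is clamped as the end stop (end_stop)
- rack_mouth (a point): Point at the rack's mouth on the line of the ring centres, 33.5 mm above the bench; axes as the rack's. Thread along +x, rod level at this height. Fins 6 mm thick and 38 mm high over the bench, with a 20 mm gap between, part off three ring pockets (centres 15, 39, 63 mm in, each 18 mm long) and the stopper's bay (from 78 mm in).
- ring1: The first dark violet wax ring: 31 mm outside, 18 mm hole, 15 mm thick, 20 g, standing on edge and loose in the first pocket from the mouth of the rack, its hole along the trough; origin at the ring's centre, x axis along the hole
- ring2: The second dark violet wax ring: 31 mm outside, 18 mm hole, 15 mm thick, 20 g, standing on edge and loose in the second pocket from the mouth of the rack, its hole along the trough; origin at the ring's centre, x axis along the hole
- ring3: The third dark violet wax ring: 31 mm outside, 18 mm hole, 15 mm thick, 20 g, standing on edge and loose in the third pocket from the mouth of the rack, its hole along the trough; origin at the ring's centre, x axis along the hole
- stopper: Orange end stopper, a 20 g cylinder 30 mm thick, 28 mm long, loose in the rack's last bay, 1 to 26 mm short of the end stop; origin at the centre of its closed end, its -x axis points out of its open end to the rack's mouth. Blind bore 16 mm wide, 22 mm deep; rod home when its nose stands on the bore's floor. Pushed, it slides back until the end stop holds it
- stopper_floor (a point): Centre of the floor of the stopper's bore, 6 mm from its closed end; axes as the stopper's
- board: Pale soldering board, fixed, 205 mm (x) by 150 mm (y), 15 mm thick, lying on the bench; origin in the middle of its underside. The spindle starts on it and ends on it, lengthways along the board's x axis, in either sense
- green_bottle: Bystander: green bottle, 52 mm wide, 100 mm high; origin under its middle
- blue_bottle: Bystander: blue bottle, 42 mm wide, 85 mm high; origin under its middle
- bur_stand: Bystander: round stand full of burs, 66 mm wide, 98 mm high; origin under its middle
- end_stop_range (a point): Middle of the range in which the end stop (end_stop) is clamped, 123 mm in from the mouth on the line of the ring centres. The stop's face lies anywhere from 10 mm before to 10 mm beyond this point (113 to 133 mm in from the mouth); no reading tells where, so it has to be felt. It does not give

How it is judged:
By the outcome, as a careful person would: the job done as asked, in the order asked, and still so for the second after the job is handed in, with the robot touching nothing.
It also fails if it takes over 58 s, if anything falls off the work surface, if the arm or the gripper's body presses on something with over 40 N, if the wrist force passes 120 N, or if a joint passes its speed limit or range.

## Robot

A 6-joint arm with a two-finger parallel gripper is mounted at the origin on the work surface; the furniture and walls round the work are solid. World frame = base frame: x ahead of the robot, y to its left, z up, the work surface at z = 0. Lengths are in m, angles in rad, forces in N, time in s.
With the tool pointing down it reaches from about 0.35 to 0.975 m from the base axis. Payload 4.9 kg.
Tool frame: the origin (TCP) lies midway between the tips of the shut fingers; the grasp point (between the pads) lies 19 mm behind it (bot.grasp_offset is the distance from the TCP to the grasp point, in m); z points along the fingers, y is the direction in which the jaws open and shut (so a half turn about z gives the same grasp; the last joint's range is limited). The gripper opens to 85 mm and grips with 20 to 120 N. Pads are 22 mm wide; open, the fingers measure 114 mm over their backs; the gripper's body (76 mm by 85 mm) begins 54 mm behind the grasp point. The pads swing forward as they close: fully open they stand 13 mm farther back than shut.
Start: joints at [-1.242, 0.053, 1.613, -0, 1.476, -0.119], TCP at [0.271, -0.563, 0.231] pointing down, gripper open.
Joint ranges: [-3.01, 3.01], [-1.01, 2.22], [0.06, 2.58], [-1.02, 4.17], [0.09, 2.62], [-3.14, 3.14]. Speed limits (rad/s): [2.57, 2.57, 3.14, 3.14, 3.14, 3.14].

## Interface

Orientations are given as [roll, pitch, yaw] about the fixed x, y, z axes, in that order (R = Rz(yaw) Ry(pitch) Rx(roll)).
In Python, from workcell import monitor, get_image, bot gives the robot as it stands.
- The arm moves only by the shell command python3 -m inch 'ROWS' [FORCE]. ROWS is text: rows parted by semicolons, each of 5 numbers parted by spaces: the shift along the tool's x, y, z in cm, then the turn about the tool's z in units of 5 degrees (1.0 is 5 degrees), then the finger opening in cm, from 0 to 8.54. In form: dx dy dz twist gripper; .... A call has 1 to 20 rows; each row shifts and turns the commanded pose from where the row before left it, along the tool's axes as they then stand; what a row does not reach is not made up. A row lasts 1/12 s, in which the tool goes at most 41.7 mm and 7.16 degrees, less where a joint would pass 70% of its speed; a pose out of reach is approached as far as the arm can. A call with a gripper value outside its range is refused whole. The fingers move at their own pace and stop on an object; FORCE is the grip in N (left out, the last holds). Time passes only in rows, so rows that do not move let the fingers close. It gives the time, the measured TCP pose, the force and the opening at its end, in the units of the state.
- monitor.state(): the state, without advancing time (a new reading comes with each control period).
- get_image(name): name is "side" or "top" or "wrist"; returns a dict with "frame" (400x640x3 uint8, blue, green, red), "K" (3x3 intrinsics, pixels), "dist" ([k1, k2, p1, p2, k3] as OpenCV has them; the pictures are not rectified), "rvec" (rotation vector, rad) and "tvec" (3), from world to camera coordinates, as OpenCV has them. Camera axes: x right, y down, z forward; pixel columns grow to the right and rows downward; lengths in m; the calibration is good to about 2 mm. A picture is of the moment at which its call begins. There is no depth.
- bot.close_job(): hands the job in, once; it reports no verdict.
The state is a dict: "time": time; "q": joint angles; "dq": joint speeds; "joint_efforts": joint torques, N m; "ee_pos": TCP position; "ee_rot": TCP orientation; "ft_force": force on the tool from outside, world axes, zero at the start; "ft_torque": the same for the moment, N m; "grip_width": opening from 0.0 (shut) to 1.0 (fully open).
Only numpy, scipy, OpenCV 4.12 (cv2) and the standard library are available. Lean on these libraries where they do the work, as an engineer would, in place of code of your own. Each camera call takes 0.05 s, during which the arm holds its last target. There are 200 camera calls.

## Working session

There is one attempt and no reset: what is moved stays moved. The work goes in short steps, Python scripts to look and compute and a shell command to move; the robot and the scene stay as the last step left them, time stands still between calls to the robot, and variables do not carry over. Pictures are saved under pics/ and viewed, about 8 in all and at most 12, crops included, and the job is handed in when it is done.

```bash
mkdir -p pics
cat > h.py <<'E'
import numpy as np, cv2
from workcell import monitor, get_image, bot
def snap(n,f):
    d=get_image(n); cv2.imwrite('pics/'+f,d['frame']); np.savez('pics/'+f+'.npz',**{k:np.array(v) for k,v in d.items()}); return d
def ray(f,uv):
    d=np.load('pics/'+f+'.npz'); R=cv2.Rodrigues(d['rvec'])[0]
    p=cv2.undistortPoints(np.array([[uv]],float),d['K'],d['dist'])[0,0]
    return -R.T@d['tvec'].ravel(), R.T@np.array([p[0],p[1],1])
def at(f,uv,z):
    c,r=ray(f,uv); return c+r*(z-c[2])/r[2]
def proj(f,P):
    d=np.load('pics/'+f+'.npz'); return cv2.projectPoints(np.array(P,float).reshape(-1,3),d['rvec'],d['tvec'],d['K'],d['dist'])[0].reshape(-1,2)
E
python3 -c "
from h import *
for n in ['top','side']: snap(n,n+'0.png')
a=[cv2.imread('pics/%s0.png'%n) for n in ['top','side']]
print(monitor.state())
for n in ['top0.png','side0.png']: print(ray(n,(320,200)))
"
```

```text
{'time': 0.1, 'q': array([-1.24202028e+00,  5.32929728e-02,  1.61418475e+00,  2.65137712e-05,
        1.47598999e+00, -1.19029082e-01]), 'dq': array([ 2.32273646e-04, -1.50961786e-03, -3.23246608e-03, -3.08087950e-06,
        1.00935232e-03,  1.40475647e-03]), 'joint_efforts': array([ 5.39505018e-04, -3.94901276e+01, -3.71364391e+01, -7.41411941e-05,
        3.95097595e-03,  1.13623253e-05]), 'ee_pos': array([ 0.27042231, -0.56283416,  0.23016787]), 'ee_rot': array([-3.13973399e+00, -2.48863871e-04,  4.47802367e-01]), 'ft_force': array([-0.87945992,  0.89070575,  0.50056816]), 'ft_torque': array([ 0.06071613, -0.00012402,  0.01615359]), 'grip_width': 0.9973749798980923}
(array([0.32263848, 0.09824509, 1.20466104]), array([ 0.17497031, -0.00586401, -0.98457183]))
(array([ 0.39580057, -0.57791189,  0.90673286]), array([ 0.11348218,  0.6235238 , -0.77359709]))
```

View pics/top0.png

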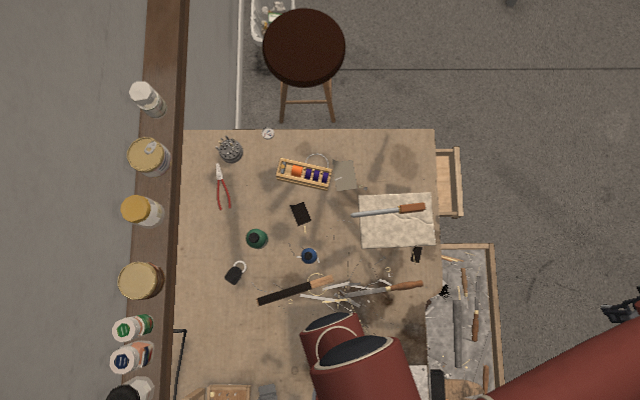

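View pics/side0.png

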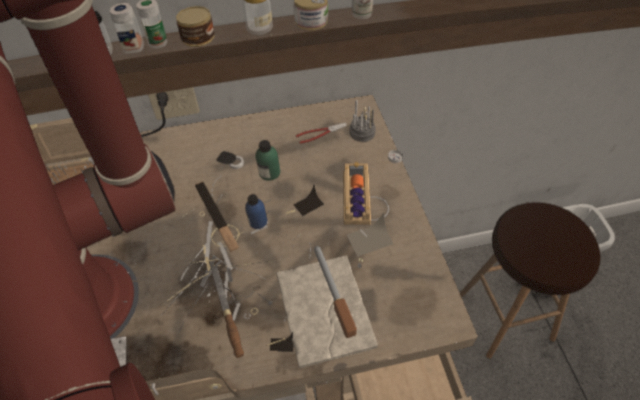

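Top view: spindle handle ~(412,209), rod to (352,214), board (360..436,193..248), rack (277..332,157..188) with its mouth on the right. I'll enlarge the relevant parts of both pictures.

```bash
python3 -c "
from h import *
a=cv2.imread('pics/top0.png')[145:255,265:445]; cv2.imwrite('pics/c1.png',cv2.resize(a,None,fx=4.4,fy=4.4,interpolation=2))
a=cv2.imread('pics/side0.png')[155:365,270:400]; cv2.imwrite('pics/c2.png',cv2.resize(a,None,fx=2.8,fy=2.8,interpolation=2))
"
```

```text
(no output)
```

View pics/c1.png

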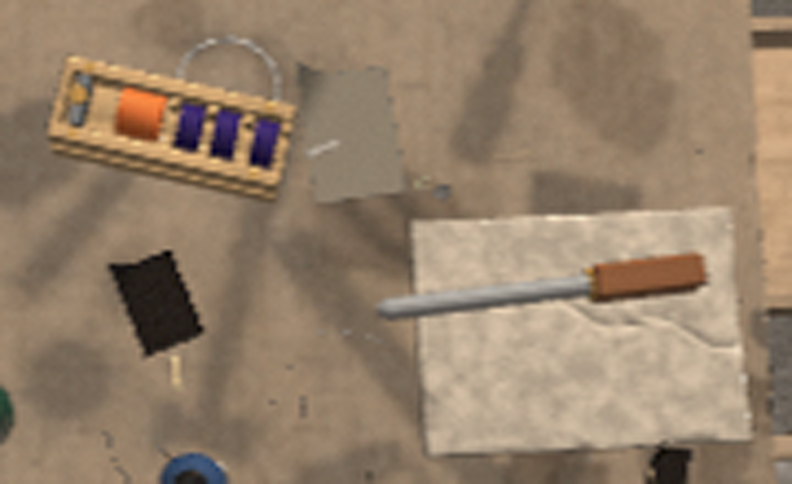

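```bash
python3 -c "
from h import *
g=lambda x,y,z: at('top0.png',(265+(x+.5)/4.4-.5,145+(y+.5)/4.4-.5),z)
for n,x,y,z in [('tip',380,309,.03),('rodstart',592,286,.03),('handend',706,275,.03),('b tl',413,220,.015),('b tr',733,208,.015),('b br',751,438,.015),('b bl',428,455,.015),('r mouth t',295,104,.042),('r mouth b',277,187,.042),('r far t',70,58,.042),('r far b',50,140,.042),('ring1',264,140,.047),('ring2',226,133,.047),('ring3',191,126,.047),('stop open',165,116,.0475),('stop closed',119,110,.0475)]: print(n,g(x,y,z).round(4))
"
```

```text
tip [0.4897 0.0065 0.03  ]
rodstart [ 0.5035 -0.1264  0.03  ]
handend [ 0.5101 -0.1981  0.03  ]
b tl [ 0.5489 -0.0167  0.015 ]
b tr [ 0.5557 -0.2212  0.015 ]
b br [ 0.4093 -0.2251  0.015 ]
b bl [ 0.3998 -0.0229  0.015 ]
r mouth t [0.6183 0.0586 0.042 ]
r mouth b [0.5651 0.0704 0.042 ]
r far t [0.6487 0.2001 0.042 ]
r far b [0.5957 0.2121 0.042 ]
ring1 [0.594  0.0783 0.047 ]
ring2 [0.5986 0.102  0.047 ]
ring3 [0.6031 0.1238 0.047 ]
stop open [0.6095 0.14   0.0475]
stop closed [0.6134 0.1688 0.0475]
```

View pics/c2.png

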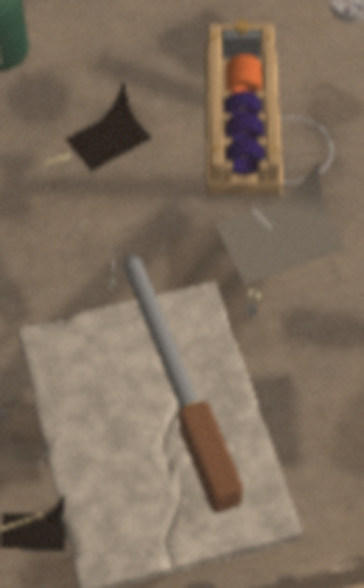

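Tip is at (0.490, 0.007) and the handle centre at about (0.507, -0.163), yaw 95.7°. The rack mouth is near (0.592, 0.065), yaw about 78°. Next I move over the handle for a closer look.

```bash
cat >> h.py <<'E'
def to(P,yawdeg):
    s=monitor.state(); p=s['ee_pos']; y=s['ee_rot'][2]; d=np.array(P)-p
    x=np.array([np.cos(y),np.sin(y)]); v=np.array([np.sin(y),-np.cos(y)])
    print('t',s['time'],'pos',p.round(4),'rpy',np.degrees(s['ee_rot']).round(2),'F',s['ft_force'].round(2),'gw',round(s['grip_width'],3))
    print('cm x y z',(100*d[:2]@x).round(2),(100*d[:2]@v).round(2),(-100*d[2]).round(2),'twist',round(-(((yawdeg-np.degrees(y))+180)%360-180)/5,2))
E
python3 -m inch '2.41 -1.61 .4 0 8.5;2.41 -1.61 .4 0 8.5;2.41 -1.61 .4 0 8.5;2.41 -1.61 .4 0 8.5;2.41 -1.61 .4 0 8.5;2.41 -1.61 .4 0 8.5;2.41 -1.61 .4 0 8.5;2.41 -1.61 .4 0 8.5;2.41 -1.61 .4 0 8.5;2.41 -1.61 .4 0 8.5;2.41 -1.61 .4 0 8.5;2.41 -1.61 .4 0 8.5;2.41 -1.61 .4 0 8.5;2.41 -1.61 .4 0 8.5;2.41 -1.61 .4 0 8.5;2.41 -1.61 .4 0 8.5'
python3 -m inch '0 0 0 -1.4 8.5;0 0 0 -1.4 8.5;0 0 0 -1.4 8.5;0 0 0 -1.4 8.5;0 0 0 -1.4 8.5;0 0 0 -1.4 8.5;0 0 0 -1.4 8.5;0 0 0 -1.4 8.5;0 0 0 -1.4 8.5;0 0 0 -1.4 8.5;0 0 0 0 8.5;0 0 0 0 8.5'
python3 -c "
from h import *
to((.5066,-.1627,.15),95.7); d=snap('wrist','w1.png')
print(ray('w1.png',(320,200)))"
```

```text
time: 1.43
ee_pos: [0.5069, -0.1627, 0.1666]
ee_rot: [-3.141, 0.0, 0.448]
ft_force: [0.7, -0.3, -0.5]
grip_width: 0.996
time: 2.43
ee_pos: [0.5064, -0.1641, 0.1669]
ee_rot: [-3.141, -0.0, 1.666]
ft_force: [0.2, 0.9, -0.4]
grip_width: 0.998
t 2.4333 pos [ 0.5064 -0.1641  0.1669] rpy [-1.7996e+02 -3.0000e-02  9.5480e+01] F [ 0.24  0.9  -0.44] gw 0.998
cm x y z 0.13 0.04 1.69 twist -0.04
(array([ 0.50024718, -0.0926285 ,  0.30903363]), array([ 0.00696297, -0.29121253, -0.95692002]))
```

View pics/w1.png

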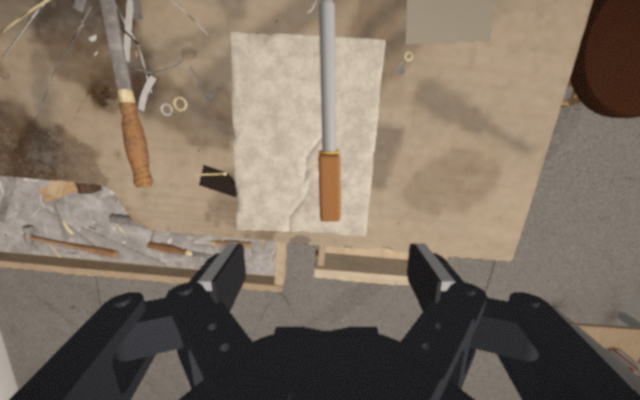

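Wrist view: handle's top face spans about (320–340, 153–220), the rod runs up from (330,150) to (327,5). It lies centrally between the fingers.

```bash
python3 -c "
from h import *
a=at('w1.png',(327.5,10),.03);b=at('w1.png',(330.2,150),.03)
h1=at('w1.png',(329.5,153),.045);h2=at('w1.png',(330.5,220),.045)
d=a-b;print(a,b,h1,h2,(h1+h2)/2,np.degrees(np.arctan2(d[1],d[0])))"
```

```text
[ 0.49292677 -0.00280008  0.03      ] [ 0.50767673 -0.12453753  0.03      ] [ 0.50690218 -0.12569898  0.045     ] [ 0.51473404 -0.19312393  0.045     ] [ 0.51081811 -0.15941146  0.045     ] 96.9084002295355
```

```bash
python3 -m inch '.28 .31 1 -.15 8.5;0 0 2.5 0 8.5;0 0 2.5 0 7;0 0 2.5 0 6;0 0 2.5 0 5;0 0 1.5 0 5;0 0 1 0 5;0 0 .9 0 5;0 0 .4 0 5;0 0 0 0 5;0 0 0 0 5' 60
python3 -c "
from h import *
to((.5092,-.161,.019),96.3)"
```

```text
time: 3.4
ee_pos: [0.5101, -0.1614, 0.02]
ee_rot: [3.14, 0.001, 1.682]
ft_force: [-1.0, 0.4, -0.0]
grip_width: 0.586
t 3.4 pos [ 0.5101 -0.1614  0.02  ] rpy [1.7993e+02 4.0000e-02 9.6400e+01] F [-1.03  0.42 -0.03] gw 0.586
cm x y z 0.05 -0.09 0.1 twist 0.02
```

```bash
python3 -m inch '0 0 0 0 1;0 0 0 0 1;0 0 0 0 1;0 0 0 0 1;0 0 0 0 1;0 0 0 0 1;0 0 0 0 1;0 0 -.5 0 1;0 0 -1.5 0 1;0 0 -2 0 1;0 0 -2 0 1;0 0 -1 0 1;0 0 0 0 1;0 0 0 0 1' 100
python3 -c "
from h import *
to((.5,0,.09),77.8)
snap('top','t2.png');snap('side','s2.png');snap('wrist','w2.png')
a=cv2.imread('pics/t2.png')[145:255,265:445]; a=cv2.resize(a,(540,330),interpolation=2)
b=cv2.imread('pics/s2.png')[155:365,270:400];b=cv2.resize(b,(260,420),interpolation=2)
w=cv2.imread('pics/w2.png');
c=np.zeros((600,800,3),np.uint8);c[:330,:540]=a;c[:420,540:]=b;c[330:580,:400]=cv2.resize(w,(400,250))
cv2.imwrite('pics/m2.png',c)"
```

```text
time: 4.57
ee_pos: [0.5094, -0.1611, 0.0892]
ee_rot: [3.141, 0.0, 1.683]
ft_force: [-0.2, 0.7, -1.3]
grip_width: 0.233
t 4.5667 pos [ 0.5094 -0.1611  0.0892] rpy [1.7999e+02 1.0000e-02 9.6410e+01] F [-0.15  0.67 -1.33] gw 0.233
cm x y z 16.11 0.87 -0.08 twist 3.72
```

View pics/m2.png

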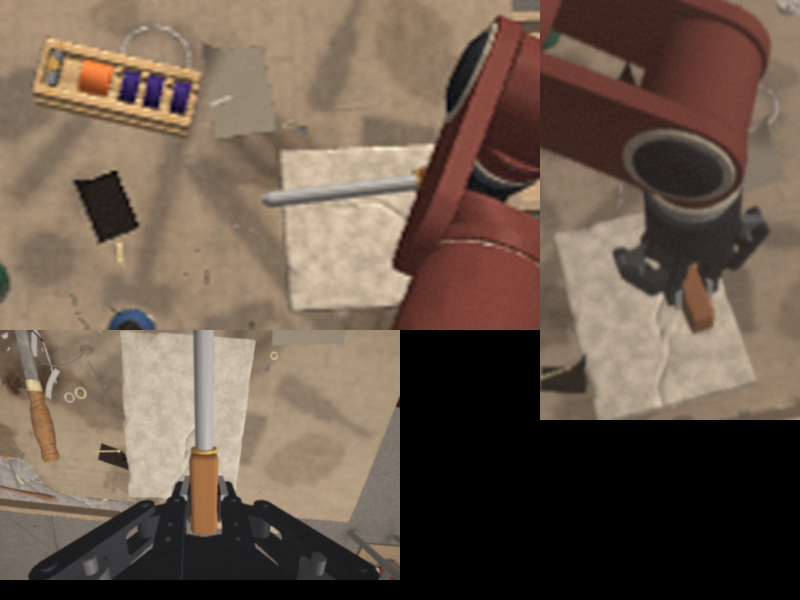

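The spindle is held straight and centred. Now to a lookout beside the rack, to measure the rack and the held rod in one wrist view.

```bash
python3 -m inch '0 0 -2 0 1;2.49 .35 -.9 0 1;2.49 .35 -.9 0 1;2.49 .35 -.9 0 1;2.49 .35 -.9 0 1;2.49 .35 -.9 0 1;2.49 .35 -.9 0 1;2.49 .35 -.6 0 1;2.49 .35 0 0 1;0 0 0 1.23 1;0 0 0 1.23 1;0 0 0 1.22 1;0 0 0 0 1;0 0 0 0 1;0 0 0 0 1'
python3 -c "
from h import *
to((.515,.04,.17),78)
snap('wrist','w3.png')
a=cv2.imread('pics/w3.png')[0:300,220:620]; cv2.imwrite('pics/c3.png',cv2.resize(a,None,fx=2,fy=2,interpolation=2))"
```

```text
time: 5.97
ee_pos: [0.5146, 0.0399, 0.1684]
ee_rot: [-3.14, 0.0, 1.364]
ft_force: [-0.1, -0.0, -1.2]
grip_width: 0.238
t 5.9667 pos [0.5146 0.0399 0.1684] rpy [-1.7991e+02  1.0000e-02  7.8130e+01] F [-0.06 -0.01 -1.21] gw 0.238
cm x y z 0.02 0.03 -0.16 twist 0.03
```

View pics/c3.png

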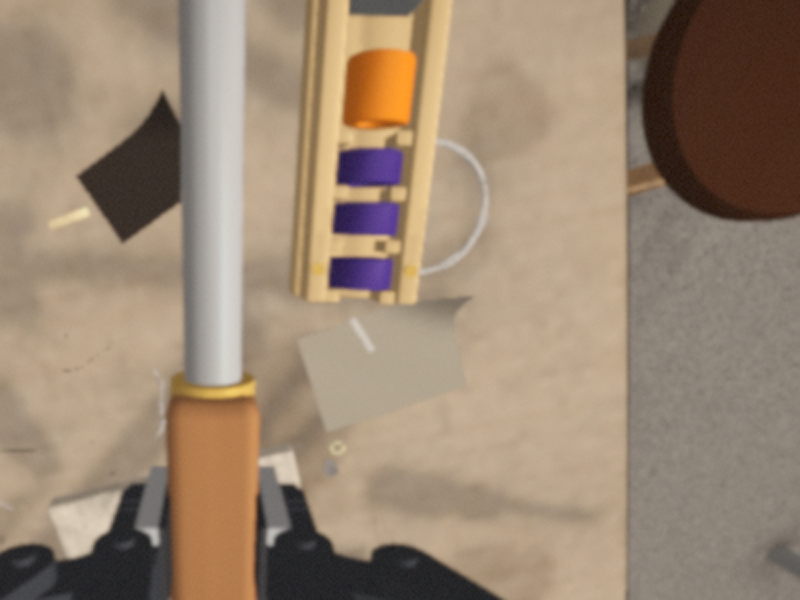

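Crop (×2, offset 220,0): rack mouth end corners at about (307,301) and (416,303), the inner walls 330→350 and 397→428. The rings sit at x≈361–371, the stopper's open end is at y≈126, and the rod centre runs 214.5→212.5.

```bash
python3 -c "
from h import *
g=lambda x,y,z: at('w3.png',(220+(x+.5)/2-.5,(y+.5)/2-.5),z)
for n,x,y,z in [('Lout',307,301,.042),('Rout',416,303,.042),('Lin0',330,290,.042),('Rin0',397,290,.042),('Lin1',350,0,.042),('Rin1',428,0,.042),('Rout1',453,0,.042),('ring1',362,273,.048),('ring2',366.5,218,.048),('ring3',371,167,.048),('stopopen',376,124,.0475),('stopcl',384,51,.0475),('rodA',214.5,380,.178),('rodB',212.5,0,.178)]: print(n,g(x,y,z).round(4))
a=g(214.5,380,.178);b=g(212.5,0,.178);d=b-a;print(np.degrees(np.arctan2(d[1],d[0])))
m=(g(330,290,.042)+g(397,290,.042))/2;n=(g(350,0,.042)+g(428,0,.042))/2;d=n-m;print(m,n,np.degrees(np.arctan2(d[1],d[0])))
"
```

```text
Lout [0.5682 0.07   0.042 ]
Rout [0.6196 0.0583 0.042 ]
Lin0 [0.5798 0.0729 0.042 ]
Rin0 [0.6113 0.0664 0.042 ]
Lin1 [0.606  0.1907 0.042 ]
Rin1 [0.6382 0.1842 0.042 ]
Rout1 [0.6486 0.1821 0.042 ]
ring1 [0.5944 0.0784 0.048 ]
ring2 [0.5996 0.1023 0.048 ]
ring3 [0.6044 0.1233 0.048 ]
stopopen [0.6089 0.1402 0.0475]
stopcl [0.6158 0.1676 0.0475]
rodA [0.5234 0.0758 0.178 ]
rodB [0.5396 0.1557 0.178 ]
78.55401787090814
[0.59553068 0.06964368 0.042     ] [0.62207846 0.18744669 0.042     ] 77.30012933992883
```

```bash
python3 -m inch '-2.43 1.17 0 .07 1;-2.43 1.17 0 0 1;-2.43 1.17 0 0 1;-2.43 1.17 0 0 1;-2.43 1.17 0 0 1;-2.4 1.17 0 0 1;0 0 2 0 1;0 0 2.5 0 1;0 0 2.5 0 1;0 0 2.5 0 1;0 0 2 0 1;0 0 1.5 0 1;0 0 1 0 1;0 0 .49 0 1;0 0 0 0 1;0 0 0 0 1;0 0 0 0 1'
python3 -c "
from h import *
to((.5525,-.1172,.0235),77.8)
snap('top','t4.png');snap('side','s4.png')
a=cv2.imread('pics/t4.png')[150:230,265:365]; a=cv2.resize(a,None,fx=5,fy=5,interpolation=2)
b=cv2.imread('pics/s4.png')[155:275,325:383];b=cv2.resize(b,None,fx=5,fy=5,interpolation=2)
c=np.zeros((600,790,3),np.uint8);c[:400,:500]=a;c[:,500:]=b
cv2.imwrite('pics/m4.png',c)"
```

```text
time: 7.43
ee_pos: [0.5538, -0.1175, 0.0258]
ee_rot: [3.139, 0.0, 1.356]
ft_force: [-0.8, 0.5, -1.6]
grip_width: 0.236
t 7.4333 pos [ 0.5538 -0.1175  0.0258] rpy [1.7986e+02 2.0000e-02 7.7670e+01] F [-0.77  0.46 -1.64] gw 0.236
cm x y z 0.0 -0.14 0.23 twist -0.03
```

View pics/m4.png

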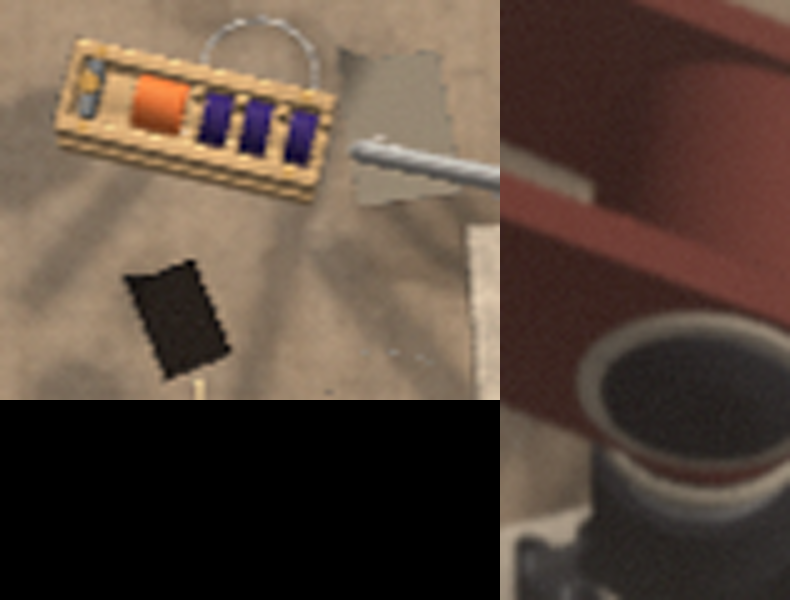

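The side camera is blocked by the arm. In the top crop (×5, offset 265,150) the rod tip is at about (356,150) and the rod at (495,177). The rings are near (301,136), (257,128) and (217,120).

```bash
python3 -c "
from h import *
g=lambda x,y,z: at('t4.png',(265+(x+.5)/5-.5,150+(y+.5)/5-.5),z)
yw=np.radians(77.7);u=np.array([np.cos(yw),np.sin(yw)]);v=np.array([u[1],-u[0]])
for n,x,y,z in [('tip',353,150,.0355),('rod',495,177,.0355),('mt',337,97,.042),('mb',318,182,.042),('ft',80,40,.042),('fb',57,128,.042),('r1',301,136,.048),('r2',257,128,.048),('r3',217,120,.048),('so',186,107,.0475),('sc',134,102,.0475)]:
  p=g(x,y,z)[:2]; print(n,p.round(4),'a',(p@u).round(4),'s',(p@v).round(4))
p=monitor.state()['ee_pos'][:2];print('tcp a',p@u,'s',p@v)
"
```

```text
tip [0.5876 0.0489] a 0.1729 s 0.5637
rod [ 0.572  -0.0294] a 0.0931 s 0.5651
mt [0.6161 0.0577] a 0.1876 s 0.5897
mb [0.5682 0.0686] a 0.1881 s 0.5405
ft [0.6492 0.1999] a 0.3337 s 0.5917
fb [0.5992 0.2121] a 0.3349 s 0.5402
r1 [0.5927 0.0778] a 0.2023 s 0.5625
r2 [0.5973 0.1019] a 0.2268 s 0.5619
r3 [0.6019 0.1239] a 0.2492 s 0.5617
so [0.6094 0.1409] a 0.2675 s 0.5654
sc [0.6124 0.1695] a 0.296 s 0.5622
tcp a 0.0031808224601870875 s 0.5660550627630586
```

```bash
python3 -m inch '0 -.1 .23 0 1;0 0 0 0 1;0 0 0 0 1;.4 0 0 0 1;.4 0 0 0 1;.4 0 0 0 1;.4 0 0 0 1;.4 0 0 0 1;.4 0 0 0 1;0 0 0 0 1;0 0 0 0 1'
python3 -m inch '.3 0 0 0 1;.3 0 0 0 1;.3 0 0 0 1;.3 0 0 0 1;.3 0 0 0 1;0 0 0 0 1'
python3 -c "
from h import *
to((.5525,-.1172,.0235),77.8)
yw=np.radians(77.7);u=np.array([np.cos(yw),np.sin(yw)]);v=np.array([u[1],-u[0]])
s=monitor.state();p=s['ee_pos'][:2];print('tcp a',p@u,'s',p@v,'Fa',s['ft_force'][:2]@u,s['ft_torque'])
snap('top','t5.png')
a=cv2.imread('pics/t5.png')[150:230,265:365]; cv2.imwrite('pics/c5.png',cv2.resize(a,None,fx=6,fy=6,interpolation=2))
"
```

```text
time: 8.45
ee_pos: [0.5569, -0.0932, 0.0221]
ee_rot: [-3.142, 0.0, 1.356]
ft_force: [0.2, -0.2, -1.4]
grip_width: 0.232
time: 8.95
ee_pos: [0.5601, -0.0782, 0.0221]
ee_rot: [-3.142, -0.0, 1.356]
ft_force: [0.4, 0.5, -1.2]
grip_width: 0.238
t 8.95 pos [ 0.5601 -0.0782  0.0221] rpy [-1.800e+02 -1.000e-02  7.768e+01] F [ 0.44  0.52 -1.16] gw 0.238
cm x y z -3.97 0.09 -0.14 twist -0.02
tcp a 0.04287794059052068 s 0.5639436357528487 Fa 0.5964269944570701 [ 0.04296736 -0.02389417 -0.00681016]
```

View pics/c5.png

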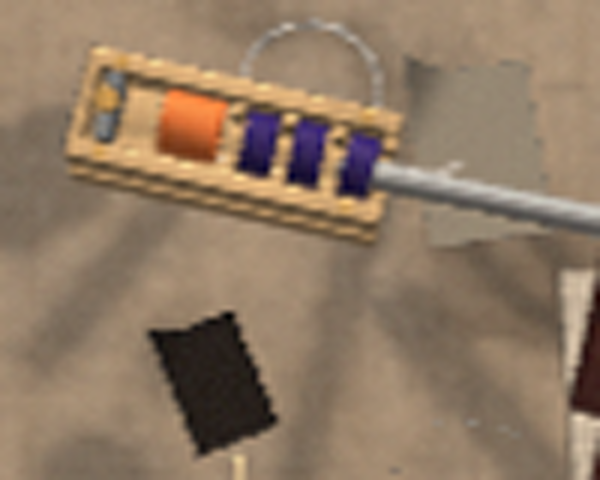

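Rod is in ring 1 without force. I correct the height by 1.2 mm and go on through rings 2 and 3.

```bash
python3 -m inch '0 0 -.12 0 1;.3 0 0 0 1;.3 0 0 0 1;.3 0 0 0 1;.3 0 0 0 1;.3 0 0 0 1;.3 0 0 0 1;.3 0 0 0 1;.3 0 0 0 1;0 0 0 0 1'
python3 -m inch '.3 0 0 0 1;.3 0 0 0 1;.3 0 0 0 1;.3 0 0 0 1;.3 0 0 0 1;.3 0 0 0 1;.3 0 0 0 1;.3 0 0 0 1;0 0 0 0 1;0 0 0 0 1'
cat >> h.py <<'E'
def rep():
    yw=np.radians(77.7);u=np.array([np.cos(yw),np.sin(yw)]);v=np.array([u[1],-u[0]])
    s=monitor.state();p=s['ee_pos'];f=s['ft_force'];print('t',s['time'],'a %.4f s %.4f z %.4f'%(p[:2]@u,p[:2]@v,p[2]),'Fa %.2f Fs %.2f Fz %.2f'%(f[:2]@u,f[:2]@v,f[2]),s['ft_torque'].round(2),s['grip_width'])
E
python3 -c "
from h import *
rep();snap('top','t6.png')
a=cv2.imread('pics/t6.png')[150:215,265:355]; cv2.imwrite('pics/c6.png',cv2.resize(a,None,fx=6,fy=6,interpolation=2))
"
```

```text
time: 9.83
ee_pos: [0.5653, -0.0548, 0.0233]
ee_rot: [3.142, -0.0, 1.356]
ft_force: [-0.6, 0.4, -1.2]
grip_width: 0.236
time: 10.67
ee_pos: [0.5703, -0.0317, 0.0233]
ee_rot: [-3.142, 0.0, 1.356]
ft_force: [-0.7, -0.3, -0.8]
grip_width: 0.236
t 10.6667 a 0.0905 s 0.5640 z 0.0233 Fa -0.42 Fs -0.64 Fz -0.80 [-0.03  0.04  0.01] 0.23608522427744438
```

View pics/c6.png

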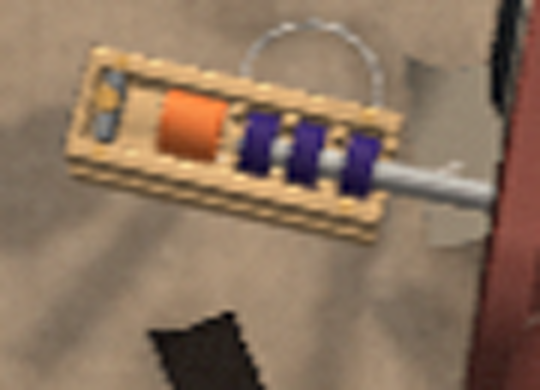

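The rod passes through all three rings. Now into the stopper in small steps, with a force check between each that halts the chain.

```bash
cat > chk.py <<'E'
from h import *
import sys
rep()
u=np.array([np.cos(1.3561),np.sin(1.3561)])
sys.exit(1 if monitor.state()['ft_force'][:2]@u<-3 else 0)
E
python3 -m inch '.2 0 0 0 1;.2 0 0 0 1;.2 0 0 0 1;0 0 0 0 1' >/dev/null && python3 chk.py &&
python3 -m inch '.2 0 0 0 1;.2 0 0 0 1;0 0 0 0 1' >/dev/null && python3 chk.py &&
python3 -m inch '.2 0 0 0 1;.2 0 0 0 1;0 0 0 0 1' >/dev/null && python3 chk.py &&
python3 -m inch '.1 0 0 0 1;.1 0 0 0 1;0 0 0 0 1' >/dev/null && python3 chk.py &&
python3 -m inch '.1 0 0 0 1;.1 0 0 0 1;0 0 0 0 1' >/dev/null && python3 chk.py &&
python3 -m inch '.1 0 0 0 1;.1 0 0 0 1;0 0 0 0 1' >/dev/null && python3 chk.py &&
python3 -m inch '.1 0 0 0 1;.1 0 0 0 1;0 0 0 0 1' >/dev/null && python3 chk.py &&
python3 -m inch '.1 0 0 0 1;.1 0 0 0 1;0 0 0 0 1' >/dev/null && python3 chk.py &&
python3 -m inch '.1 0 0 0 1;.1 0 0 0 1;0 0 0 0 1' >/dev/null && python3 chk.py
python3 -c "
from h import *
snap('top','t7.png')
a=cv2.imread('pics/t7.png')[150:215,265:355]; cv2.imwrite('pics/c7.png',cv2.resize(a,None,fx=6,fy=6,interpolation=2))"
```

```text
t 11.05 a 0.0966 s 0.5640 z 0.0233 Fa -0.00 Fs 0.70 Fz -0.92 [ 0.02  0.01 -0.01] 0.23278274933136628
t 11.3 a 0.1006 s 0.5640 z 0.0233 Fa -0.26 Fs -0.05 Fz -1.02 [ 0.01 -0.02  0.02] 0.23423995561714026
t 11.55 a 0.1046 s 0.5640 z 0.0233 Fa -0.26 Fs -0.44 Fz -1.80 [ 0.01  0.03 -0.  ] 0.2382994130915924
t 11.8 a 0.1064 s 0.5641 z 0.0233 Fa 0.64 Fs 0.26 Fz -0.37 [-0.01 -0.02 -0.05] 0.233018695751411
t 12.05 a 0.1084 s 0.5640 z 0.0233 Fa -0.21 Fs -0.02 Fz -1.17 [ 0.01 -0.03 -0.03] 0.23674095097893857
t 12.3 a 0.1104 s 0.5641 z 0.0234 Fa 0.13 Fs 0.97 Fz -1.43 [-0.05 -0.05 -0.08] 0.23530876217219687
t 12.55 a 0.1125 s 0.5641 z 0.0233 Fa -0.30 Fs 0.21 Fz -0.51 [ 0.04 -0.1  -0.01] 0.23317329687951838
t 12.8 a 0.1145 s 0.5641 z 0.0233 Fa -0.04 Fs 0.01 Fz -1.36 [-0.1  -0.07 -0.06] 0.2398706843870746
t 13.05 a 0.1165 s 0.5641 z 0.0233 Fa -0.27 Fs -0.14 Fz -1.78 [-0.02 -0.1  -0.12] 0.23794457170429328
```

View pics/c7.png

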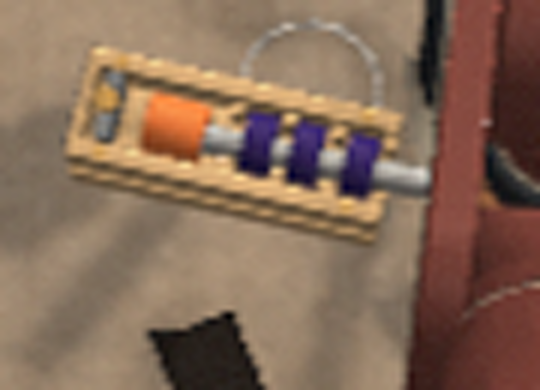

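The rod is in the stopper and the stopper is sliding back. A slight lateral torque shows, so I ease +0.5 mm sideways and go on in 1 mm steps.

```bash
python3 -m inch '0 .05 0 0 1;.05 0 0 0 1;.05 0 0 0 1;0 0 0 0 1' >/dev/null && python3 chk.py &&
python3 -m inch '.05 0 0 0 1;.05 0 0 0 1;0 0 0 0 1' >/dev/null && python3 chk.py &&
python3 -m inch '.05 0 0 0 1;.05 0 0 0 1;0 0 0 0 1' >/dev/null && python3 chk.py &&
python3 -m inch '.05 0 0 0 1;.05 0 0 0 1;0 0 0 0 1' >/dev/null && python3 chk.py &&
python3 -m inch '.05 0 0 0 1;.05 0 0 0 1;0 0 0 0 1' >/dev/null && python3 chk.py &&
python3 -m inch '.05 0 0 0 1;.05 0 0 0 1;0 0 0 0 1' >/dev/null && python3 chk.py &&
python3 -m inch '.05 0 0 0 1;.05 0 0 0 1;0 0 0 0 1' >/dev/null && python3 chk.py &&
python3 -m inch '.05 0 0 0 1;.05 0 0 0 1;0 0 0 0 1' >/dev/null && python3 chk.py &&
python3 -m inch '.05 0 0 0 1;.05 0 0 0 1;0 0 0 0 1' >/dev/null && python3 chk.py &&
python3 -m inch '.05 0 0 0 1;.05 0 0 0 1;0 0 0 0 1' >/dev/null && python3 chk.py &&
python3 -m inch '.05 0 0 0 1;.05 0 0 0 1;0 0 0 0 1' >/dev/null && python3 chk.py &&
python3 -m inch '.05 0 0 0 1;.05 0 0 0 1;0 0 0 0 1' >/dev/null && python3 chk.py
```

```text
t 13.4333 a 0.1174 s 0.5644 z 0.0232 Fa 0.87 Fs -0.26 Fz -0.62 [-0.06 -0.01 -0.05] 0.23822433578477928
t 13.6833 a 0.1184 s 0.5645 z 0.0233 Fa -0.67 Fs 0.09 Fz -0.11 [-0.05  0.    0.01] 0.23411894602833597
t 13.9333 a 0.1194 s 0.5646 z 0.0233 Fa 0.97 Fs -0.16 Fz -1.76 [-0.04  0.01  0.02] 0.23807733888532806
t 14.1833 a 0.1204 s 0.5645 z 0.0233 Fa 0.77 Fs -0.61 Fz -1.18 [ 0.01 -0.01  0.01] 0.23972141134435165
t 14.4333 a 0.1214 s 0.5646 z 0.0233 Fa -0.30 Fs -0.07 Fz -1.28 [0.02 0.01 0.01] 0.23586658560236254
t 14.6833 a 0.1224 s 0.5646 z 0.0233 Fa -0.27 Fs 0.53 Fz -1.86 [-0.02 -0.04 -0.05] 0.23663400707282808
t 14.9333 a 0.1234 s 0.5646 z 0.0233 Fa 0.36 Fs 0.33 Fz -1.50 [-0.   -0.05 -0.03] 0.2404285704370396
t 15.1833 a 0.1244 s 0.5646 z 0.0233 Fa -0.24 Fs -0.26 Fz -0.20 [-0.08  0.    0.03] 0.23555888008195988
t 15.4333 a 0.1254 s 0.5646 z 0.0233 Fa -0.18 Fs -0.49 Fz -0.08 [-0.04 -0.02 -0.03] 0.2369467535256211
t 15.6833 a 0.1264 s 0.5646 z 0.0233 Fa 0.31 Fs -0.14 Fz -1.21 [-0.02 -0.03 -0.05] 0.23221258545665927
t 15.9333 a 0.1274 s 0.5646 z 0.0233 Fa -0.04 Fs -0.38 Fz -0.39 [-0.02 -0.09 -0.04] 0.23528604757425847
t 16.1833 a 0.1283 s 0.5646 z 0.0233 Fa -0.91 Fs 1.10 Fz -0.96 [-0.05 -0.03 -0.15] 0.23904783939016755
```

Torque relieved, still free. Continuing likewise.

```bash
python3 -m inch '.05 0 0 0 1;.05 0 0 0 1;0 0 0 0 1' >/dev/null && python3 chk.py &&
python3 -m inch '.05 0 0 0 1;.05 0 0 0 1;0 0 0 0 1' >/dev/null && python3 chk.py &&
python3 -m inch '.05 0 0 0 1;.05 0 0 0 1;0 0 0 0 1' >/dev/null && python3 chk.py &&
python3 -m inch '.05 0 0 0 1;.05 0 0 0 1;0 0 0 0 1' >/dev/null && python3 chk.py &&
python3 -m inch '.05 0 0 0 1;.05 0 0 0 1;0 0 0 0 1' >/dev/null && python3 chk.py &&
python3 -m inch '.05 0 0 0 1;.05 0 0 0 1;0 0 0 0 1' >/dev/null && python3 chk.py &&
python3 -m inch '.05 0 0 0 1;.05 0 0 0 1;0 0 0 0 1' >/dev/null && python3 chk.py &&
python3 -m inch '.05 0 0 0 1;.05 0 0 0 1;0 0 0 0 1' >/dev/null && python3 chk.py &&
python3 -m inch '.05 0 0 0 1;.05 0 0 0 1;0 0 0 0 1' >/dev/null && python3 chk.py &&
python3 -m inch '.05 0 0 0 1;.05 0 0 0 1;0 0 0 0 1' >/dev/null && python3 chk.py &&
python3 -m inch '.05 0 0 0 1;.05 0 0 0 1;0 0 0 0 1' >/dev/null && python3 chk.py &&
python3 -m inch '.05 0 0 0 1;.05 0 0 0 1;0 0 0 0 1' >/dev/null && python3 chk.py
```

```text
t 16.4333 a 0.1294 s 0.5646 z 0.0233 Fa 0.16 Fs -0.02 Fz -0.97 [-0.07 -0.08 -0.12] 0.23436251150484902
t 16.6833 a 0.1304 s 0.5646 z 0.0233 Fa -0.59 Fs 0.59 Fz -1.80 [-0.08 -0.05 -0.1 ] 0.23553941157577732
t 16.9333 a 0.1314 s 0.5646 z 0.0233 Fa -0.27 Fs 0.22 Fz -1.82 [-0.05 -0.08 -0.12] 0.23558651181453652
t 17.1833 a 0.1324 s 0.5646 z 0.0233 Fa 0.36 Fs 1.01 Fz -1.41 [-0.16 -0.09 -0.09] 0.2349655427688211
t 17.4333 a 0.1334 s 0.5646 z 0.0233 Fa -0.40 Fs 1.49 Fz -1.37 [-0.13 -0.13 -0.13] 0.23610127195933825
t 17.6833 a 0.1344 s 0.5646 z 0.0233 Fa -0.07 Fs 0.90 Fz -0.63 [-0.09 -0.1  -0.17] 0.23738303116116286
t 17.9333 a 0.1354 s 0.5646 z 0.0233 Fa -0.09 Fs 0.66 Fz -1.07 [-0.09 -0.13 -0.11] 0.23782602885837717
t 18.1833 a 0.1364 s 0.5646 z 0.0233 Fa 0.81 Fs 1.46 Fz -1.24 [-0.16 -0.14 -0.13] 0.23464572337080933
t 18.4333 a 0.1374 s 0.5646 z 0.0233 Fa -0.21 Fs 0.65 Fz -0.68 [-0.11 -0.16 -0.12] 0.23856240766889591
t 18.6833 a 0.1384 s 0.5646 z 0.0233 Fa -0.86 Fs 0.78 Fz -1.24 [-0.1  -0.12 -0.1 ] 0.23947024368080164
t 18.9333 a 0.1394 s 0.5646 z 0.0233 Fa 0.33 Fs 1.39 Fz -0.78 [-0.14 -0.1  -0.17] 0.23632300995790956
t 19.1833 a 0.1404 s 0.5646 z 0.0233 Fa -0.22 Fs 0.80 Fz -1.91 [-0.15 -0.13 -0.13] 0.23710189132263124
```

```bash
python3 -m inch '0 .05 0 0 1;.05 0 0 0 1;.05 0 0 0 1;0 0 0 0 1' >/dev/null && python3 chk.py &&
python3 -m inch '.05 0 0 0 1;.05 0 0 0 1;0 0 0 0 1' >/dev/null && python3 chk.py
cat > orange.py <<'E'
from h import *
import sys
u=np.array([np.cos(1.3561),np.sin(1.3561)]);v=np.array([u[1],-u[0]])
def orange(f):
    h=cv2.cvtColor(cv2.imread('pics/'+f),cv2.COLOR_BGR2HSV); m=cv2.inRange(h,(5,180,150),(16,255,255)); m[:140]=0;m[200:]=0;m[:,:265]=0;m[:,350:]=0
    y,x=np.nonzero(m)
    P=np.array([at(f,(i,j),.045)[:2] for i,j in zip(x,y)])
    print(f,len(x),'centre a %.4f s %.4f'%tuple(P.mean(0)@np.c_[u,v]),'a range',np.percentile(P@u,[2,98]).round(4))
for f in sys.argv[1:]: orange(f)
E
python3 -c "
from h import *
snap('top','t8.png')"; python3 orange.py top0.png t6.png t7.png t8.png
```

```text
t 19.5167 a 0.1411 s 0.5651 z 0.0234 Fa -1.62 Fs 1.04 Fz -1.04 [-0.21 -0.01 -0.09] 0.23473561156066017
t 19.7667 a 0.1412 s 0.5652 z 0.0234 Fa -6.05 Fs -0.01 Fz -1.01 [-0.83  0.15 -0.04] 0.23611031711523917
top0.png 69 centre a 0.2820 s 0.5683 a range [0.2697 0.2946]
t6.png 70 centre a 0.2816 s 0.5675 a range [0.2697 0.2945]
t7.png 63 centre a 0.2891 s 0.5643 a range [0.2773 0.3018]
t8.png 69 centre a 0.3032 s 0.5653 a range [0.2913 0.3158]
```

The stopper came up hard at a=0.1412, where 1 mm of commanded travel gave about 5 N. The depth estimate agrees with the rod being home. I lean in a little further and hold.

```bash
python3 -m inch '.03 0 0 0 1;.03 0 0 0 1;0 0 0 0 1;0 0 0 0 1'; python3 chk.py;python3 -m inch '0 0 0 0 1'; python3 chk.py
```

```text
time: 20.15
ee_pos: [0.5823, 0.0176, 0.0234]
ee_rot: [-3.141, 0.003, 1.356]
ft_force: [-2.0, -7.3, 0.2]
grip_width: 0.238
t 20.15 a 0.1412 s 0.5652 z 0.0234 Fa -7.56 Fs -0.43 Fz 0.24 [-1.07  0.15 -0.04] 0.2378556604192202
time: 20.23
ee_pos: [0.5823, 0.0176, 0.0234]
ee_rot: [-3.141, 0.003, 1.356]
ft_force: [-1.4, -8.2, -0.5]
grip_width: 0.238
t 20.2333 a 0.1412 s 0.5652 z 0.0234 Fa -8.34 Fs 0.37 Fz -0.45 [-1.07  0.19 -0.05] 0.23767339655842235
```

Holding at about 8 N against the stop. Ease off 1.5 mm of command, then lift slowly.

```bash
python3 -m inch '-.08 0 0 0 1;-.07 0 0 0 1;0 0 0 0 1;0 0 -.1 0 1;0 0 -.2 0 1;0 0 -.2 0 1;0 0 -.3 0 1;0 0 -.3 0 1;0 0 -.3 0 1;0 0 -.3 0 1;0 0 -.3 0 1;0 0 0 0 1'; python3 chk.py && python3 -m inch '0 0 -.4 0 1;0 0 -.4 0 1;0 0 -.4 0 1;0 0 -.4 0 1;0 0 -.4 0 1;0 0 -.4 0 1;0 0 -.4 0 1;0 0 -.4 0 1;0 0 -.4 0 1;0 0 -.4 0 1;0 0 -.4 0 1;0 0 -.4 0 1;0 0 -.4 0 1;0 0 -.4 0 1;0 0 -.4 0 1;0 0 -.2 0 1;0 0 -.1 0 1;0 0 0 0 1';python3 chk.py
python3 -c "
from h import *
to((.4812,-.192,.09),92.3)
snap('top','t9.png');snap('side','s9.png');snap('wrist','w9.png')
a=cv2.imread('pics/t9.png')[140:220,260:370]; a=cv2.resize(a,(550,400),interpolation=2)
for f in ['top0.png','t8.png','t9.png']:
  h=cv2.cvtColor(cv2.imread('pics/'+f),cv2.COLOR_BGR2HSV)[140:200,265:370]
  for n,m in [('or',cv2.inRange(h,(5,180,150),(16,255,255))),('vi',cv2.inRange(h,(115,90,40),(140,255,255)))]:
    y,x=np.nonzero(m); print(f,n,len(x),x.mean()+265,y.mean()+140)
"
```

```text
time: 21.23
ee_pos: [0.5825, 0.018, 0.044]
ee_rot: [3.141, -0.0, 1.356]
ft_force: [-0.3, -2.3, -4.8]
grip_width: 0.235
t 21.2333 a 0.1416 s 0.5653 z 0.0440 Fa -2.32 Fs 0.20 Fz -4.85 [-0.97  0.21  0.01] 0.2352943028588692
time: 22.73
ee_pos: [0.5824, 0.0177, 0.1066]
ee_rot: [3.141, -0.0, 1.355]
ft_force: [-0.3, 0.3, -2.8]
grip_width: 0.237
t 22.7333 a 0.1414 s 0.5652 z 0.1066 Fa 0.20 Fs -0.31 Fz -2.78 [-0.08  0.01  0.  ] 0.23746120401942838
t 22.7333 pos [0.5824 0.0177 0.1066] rpy [179.98  -0.    77.66] F [-0.26  0.26 -2.78] gw 0.237
cm x y z -22.65 -5.4 1.66 twist -2.93
top0.png or 69 296.9130434782609 169.14492753623188
top0.png vi 141 315.9078014184397 174.97163120567376
t8.png or 69 289.1449275362319 168.6231884057971
t8.png vi 118 314.41525423728814 174.82203389830508
t9.png or 76 288.64473684210526 163.26315789473685
t9.png vi 137 314.64233576642334 168.97810218978103
```

All came up with the rod (weight up, orange and violet moved together). Carry back gently to the board.

```bash
python3 -m inch '-.2 -.3 0 0 1;-.5 -.3 0 0 1;-.9 -.3 0 0 1;-1.3 -.3 0 0 1;-1.6 -.3 0 0 1;-1.8 -.3 0 0 1;-1.8 -.3 0 0 1;-1.8 -.3 0 0 1;-1.8 -.3 0 0 1;-1.8 -.3 0 0 1;-1.8 -.3 0 0 1;-1.8 -.3 0 0 1;-1.6 -.3 0 0 1;-1.4 -.3 0 0 1;-1.1 -.3 0 0 1;-.8 -.3 0 0 1;-.5 -.3 0 0 1;-.15 -.3 0 0 1;0 0 0 0 1'
python3 -m inch '0 0 0 -.3 1;0 0 0 -.5 1;0 0 0 -.6 1;0 0 0 -.6 1;0 0 0 -.5 1;0 0 0 -.43 1;0 0 0 0 1;0 0 0 0 1'
python3 -c "
from h import *
to((.4812,-.192,.025),92.3)
snap('wrist','w10.png');snap('side','s10.png');snap('top','t10.png')
w=cv2.imread('pics/w10.png')[0:260,170:490];s=cv2.imread('pics/s10.png')[200:400,240:420];t=cv2.imread('pics/t10.png')[180:260,340:450]
c=np.zeros((600,800,3),np.uint8);c[:260,:320]=w;c[:400,330:690]=cv2.resize(s,None,fx=2,fy=2);c[270:590,:]=0;c[:400,330:690]=cv2.resize(s,None,fx=2,fy=2,interpolation=2);c[270:510,:330]=cv2.resize(t,(330,240),interpolation=2)
cv2.imwrite('pics/m10.png',c)
for f,x0,x1 in [('t9.png',265,370),('t10.png',340,450),('w10.png',170,490),('s10.png',240,420)]:
  h=cv2.cvtColor(cv2.imread('pics/'+f),cv2.COLOR_BGR2HSV)[:,x0:x1]
  for n,m in [('or',cv2.inRange(h,(5,190,150),(14,255,255))),('vi',cv2.inRange(h,(115,90,40),(140,255,255)))]:
    k,l,st,ce=cv2.connectedComponentsWithStats(m)
    print(f,n,[(int(a[4]),(a[0]+x0,a[1],a[2],a[3])) for a in st[1:] if a[4]>15])
"
```

```text
time: 24.47
ee_pos: [0.4804, -0.1919, 0.1062]
ee_rot: [-3.141, -0.0, 1.355]
ft_force: [0.2, 0.5, -1.7]
grip_width: 0.236
time: 25.13
ee_pos: [0.4812, -0.1914, 0.1063]
ee_rot: [3.141, -0.0, 1.611]
ft_force: [0.7, -0.8, -2.7]
grip_width: 0.235
t 25.1333 pos [ 0.4812 -0.1914  0.1063] rpy [ 1.7999e+02 -1.0000e-02  9.2300e+01] F [ 0.71 -0.76 -2.7 ] gw 0.235
cm x y z -0.06 -0.01 8.13 twist 0.0
t9.png or [(52, (np.int32(284), np.int32(160), np.int32(11), np.int32(8)))]
t9.png vi [(54, (np.int32(305), np.int32(163), np.int32(7), np.int32(11))), (54, (np.int32(314), np.int32(164), np.int32(7), np.int32(12))), (29, (np.int32(323), np.int32(166), np.int32(4), np.int32(11)))]
t10.png or [(65, (np.int32(363), np.int32(212), np.int32(10), np.int32(9)))]
t10.png vi [(52, (np.int32(386), np.int32(211), np.int32(5), np.int32(11))), (53, (np.int32(395), np.int32(210), np.int32(6), np.int32(11))), (53, (np.int32(405), np.int32(210), np.int32(6), np.int32(11)))]
w10.png or []
w10.png vi [(2366, (np.int32(299), np.int32(13), np.int32(60), np.int32(52))), (1990, (np.int32(299), np.int32(69), np.int32(59), np.int32(42))), (1668, (np.int32(299), np.int32(126), np.int32(58), np.int32(33)))]
s10.png or []
s10.png vi []
```

Three rings and the stopper are all on the rod over the board. Lowering.

```bash
python3 -m inch '0 0 .2 0 1;0 0 .5 0 1;0 0 .8 0 1;0 0 .9 0 1;0 0 .9 0 1;0 0 .9 0 1;0 0 .9 0 1;0 0 .8 0 1;0 0 .7 0 1;0 0 .5 0 1;0 0 .4 0 1;0 0 .3 0 1;0 0 .2 0 1;0 0 .1 0 1;0 0 0 0 1;0 0 0 0 1'; python3 -m inch '0 0 .1 0 1;0 0 .1 0 1;0 0 0 0 1'; python3 chk.py;  python3 -m inch '0 0 .05 0 1;0 0 .05 0 1;0 0 0 0 1'; python3 chk.py
```

```text
time: 26.62
ee_pos: [0.4815, -0.1922, 0.0259]
ee_rot: [3.141, 0.001, 1.611]
ft_force: [-0.6, -2.6, 3.9]
grip_width: 0.234
time: 26.87
ee_pos: [0.4811, -0.1919, 0.0233]
ee_rot: [3.141, 0.0, 1.611]
ft_force: [0.8, -2.8, 3.3]
grip_width: 0.237
t 26.8667 a -0.0850 s 0.5110 z 0.0233 Fa -2.54 Fs 1.39 Fz 3.29 [ 0.47 -0.06 -0.03] 0.2371732213704666
time: 27.12
ee_pos: [0.4812, -0.192, 0.0226]
ee_rot: [3.141, -0.0, 1.611]
ft_force: [-0.4, -2.3, 5.5]
grip_width: 0.235
t 27.1167 a -0.0851 s 0.5111 z 0.0226 Fa -2.30 Fs 0.04 Fz 5.51 [0.65 0.04 0.05] 0.23518919676445701
```

The nose drooped slightly and touched first. I lower the grip force so the handle can settle, then go down the last 2 mm.

```bash
python3 -m inch '0 0 0 0 1;0 0 0 0 1;0 0 .05 0 1;0 0 .05 0 1;0 0 .05 0 1;0 0 0 0 1' 20; python3 chk.py;  python3 -m inch '0 0 .05 0 1;0 0 0 0 1;0 0 0 0 1' 20; python3 chk.py
```

```text
time: 27.62
ee_pos: [0.4812, -0.1918, 0.0213]
ee_rot: [-3.141, -0.0, 1.612]
ft_force: [-1.1, 0.1, 8.2]
grip_width: 0.237
t 27.6167 a -0.0849 s 0.5110 z 0.0213 Fa -0.09 Fs -1.07 Fz 8.15 [0.59 0.25 0.  ] 0.23693424240740468
time: 27.87
ee_pos: [0.4812, -0.1918, 0.0213]
ee_rot: [-3.141, -0.0, 1.612]
ft_force: [-3.0, 0.2, 10.9]
grip_width: 0.236
t 27.8667 a -0.0849 s 0.5110 z 0.0213 Fa -0.43 Fs -3.01 Fz 10.92 [ 0.71  0.49 -0.01] 0.235600396187976
```

Firm seat at z=0.0213. Release, rise and check.

```bash
python3 -m inch '0 0 -.12 0 1;0 0 0 0 2.6;0 0 0 0 3;0 0 0 0 3.5;0 0 0 0 4.5;0 0 0 0 5.5;0 0 0 0 5.5;0 0 0 0 5.5;0 0 -.4 0 5.5;0 0 -.8 0 5.5;0 0 -1.5 0 5.5;0 0 -2.5 0 5.5;0 0 -2.5 0 5.5;0 0 -2.5 0 5.5;0 0 -2 0 5.5;0 0 -1 0 5.5;0 0 0 0 5.5'
python3 -m inch '-1.5 0 -1 0 5.5;-2.5 0 -1.5 0 5.5;-2.5 0 -1.5 0 5.5;-2.5 0 -1.5 0 5.5;-2 0 -1 0 5.5;-1 0 0 0 5.5;0 0 0 0 5.5;0 0 0 0 5.5'
python3 -c "
from h import *
rep()
snap('wrist','w11.png');snap('side','s11.png');snap('top','t11.png')
w=cv2.imread('pics/w11.png');s=cv2.imread('pics/s11.png')[200:400,240:420];t=cv2.imread('pics/t11.png')[180:260,340:450]
c=np.zeros((600,800,3),np.uint8);c[:300,:480]=cv2.resize(w,(480,300),interpolation=3);c[300:600,:412]=cv2.resize(t,(412,300),interpolation=2);c[:334,490:790]=cv2.resize(s,(300,334),interpolation=2)
cv2.imwrite('pics/m11.png',c)"
```

```text
time: 29.28
ee_pos: [0.4828, -0.1929, 0.1574]
ee_rot: [3.136, 0.004, 1.611]
ft_force: [1.0, -0.1, -0.0]
grip_width: 0.647
time: 29.95
ee_pos: [0.485, -0.3115, 0.2164]
ee_rot: [-3.139, -0.003, 1.61]
ft_force: [-1.0, 0.8, -0.4]
grip_width: 0.647
t 29.95 a -0.2011 s 0.5403 z 0.2164 Fa 0.59 Fs -1.15 Fz -0.44 [-0.03 -0.04 -0.03] 0.6471369567872283
```

View pics/m11.png

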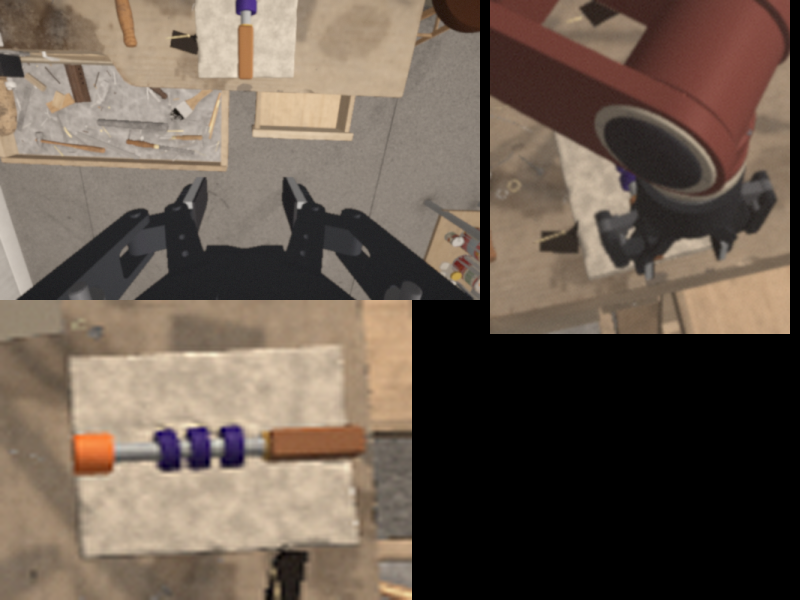

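Final view (top crop): orange stopper at (94,453), rings at (168,450), (199,448) and (232,446), handle at 268–365. Handle front to stopper's open end measures about 112 mm, and 113 mm is fully home. It lies flat along the board with the gripper clear.

```bash
python3 -c "
from workcell import bot; print(bot.close_job())"
```

```text
the job is handed in; nothing more can be done
None
```

The job is done and handed in at about 30 s of the 58 s allowed. The loaded spindle lies along the soldering board with all three rings and the stopper on the rod. No verdict came back.

- **Threading:** I gripped the handle from above and threaded the rod through the three rings without measurable resistance. Inside the stopper I eased 0.5 mm sideways twice to relieve about 1 N of side load.
- **End stop:** The stopper came up hard with about 6 N after 1 mm of further commanded travel. I then held 7.6 to 8.3 N; the highest reading was 8.3 N.
- **Lift:** I eased off before lifting, but about 2 N of push remained for the first 20 mm of the lift and then cleared.
- **Laying down:** The nose had drooped slightly in the grip, so the stopper touched the board first. I cut the grip to 20 N and pressed the handle down with about 11 N until it seated, then released.
- **Final check:** In the top view the handle front to the stopper's open end measures about 112 mm, against 113 mm when fully home. The handle's rear end overhangs the board edge by a few millimetres, because the loaded spindle is 211 mm long and the board 205 mm. The gripper is clear.
- **Not checked:** The side camera was mostly blocked by the arm, so I could not confirm from that view that the spindle lies flat. I did not look at the bottles and bur stand again at the end; the arm never went near them.

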